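# Flip the stock tags of the studio supply board

## Task

Set the status tags on the studio's stock board: with a fingertip, gently push over each hinged tag that is wrong, so that every tag next to a full bin lies fully over with its green face up and the tag next to the empty bin lies fully over with its red face up. Do not pinch or force the tags, and leave the bins and everything else on the table where they are.

Things in the scene. Friction and masses are not known exactly. Their poses are not given: they have to be found in the camera images.
- board: fixed black stock board lying on the table, 240 (x) x 520 (y) x 12 mm thick; origin at the centre of its underside; its x axis points away from the robot, y to the left along the row. Four slots along y at -187.5, -62.5, 62.5, 187.5 mm, one bin (at x = -55 mm) and one tag (at x = +35 mm) in each.
- tag_a (a joint): angle of hinged status tag A (rad): 0 = lies over to the left (+y of the board), its RED face up; 1.571 = lies over to the right (-y), its GREEN face up; 0.785 = upright. At either end it leans 45 degrees on a stop. No spring: past upright it falls over by its own weight (30 g, nearly free hinge).
- tag_a_hinge (a point): middle of the hinge pin of tag A, fixed, 34 mm above the table, 22 mm above the board; axes as the board, the pin runs along x. Its aluminium stand (60 (x) x 44 mm) reaches 6 mm above the pin. The tag belongs to the bin 90 mm from it on the robot side. Which tag stands in which slot varies.
- tag_a_edge (a point): middle of the free edge of tag A, moves with it. The tag is a plate 45 mm wide along the pin, 4 mm thick, free edge 54 mm from the pin: lying over, the edge is 38 mm to that side of the pin and 72 mm above the table; upright, 88 mm
- tag_b (a joint): angle of hinged status tag B (rad): 0 = lies over to the left (+y of the board), its RED face up; 1.571 = lies over to the right (-y), its GREEN face up; 0.785 = upright. At either end it leans 45 degrees on a stop. No spring: past upright it falls over by its own weight (30 g, nearly free hinge).
- tag_b_hinge (a point): middle of the hinge pin of tag B, fixed, 34 mm above the table, 22 mm above the board; axes as the board, the pin runs along x. Its aluminium stand (60 (x) x 44 mm) reaches 6 mm above the pin. The tag belongs to the bin 90 mm from it on the robot side. Which tag stands in which slot varies.
- tag_b_edge (a point): middle of the free edge of tag B, moves with it. The tag is a plate 45 mm wide along the pin, 4 mm thick, free edge 54 mm from the pin: lying over, the edge is 38 mm to that side of the pin and 72 mm above the table; upright, 88 mm
- tag_c (a joint): angle of hinged status tag C (rad): 0 = lies over to the left (+y of the board), its RED face up; 1.571 = lies over to the right (-y), its GREEN face up; 0.785 = upright. At either end it leans 45 degrees on a stop. No spring: past upright it falls over by its own weight (30 g, nearly free hinge).
- tag_c_hinge (a point): middle of the hinge pin of tag C, fixed, 34 mm above the table, 22 mm above the board; axes as the board, the pin runs along x. Its aluminium stand (60 (x) x 44 mm) reaches 6 mm above the pin. The tag belongs to the bin 90 mm from it on the robot side. Which tag stands in which slot varies.
- tag_c_edge (a point): middle of the free edge of tag C, moves with it. The tag is a plate 45 mm wide along the pin, 4 mm thick, free edge 54 mm from the pin: lying over, the edge is 38 mm to that side of the pin and 72 mm above the table; upright, 88 mm
- tag_d (a joint): angle of hinged status tag D (rad): 0 = lies over to the left (+y of the board), its RED face up; 1.571 = lies over to the right (-y), its GREEN face up; 0.785 = upright. At either end it leans 45 degrees on a stop. No spring: past upright it falls over by its own weight (30 g, nearly free hinge).
- tag_d_hinge (a point): middle of the hinge pin of tag D, fixed, 34 mm above the table, 22 mm above the board; axes as the board, the pin runs along x. Its aluminium stand (60 (x) x 44 mm) reaches 6 mm above the pin. The tag belongs to the bin 90 mm from it on the robot side. Which tag stands in which slot varies.
- tag_d_edge (a point): middle of the free edge of tag D, moves with it. The tag is a plate 45 mm wide along the pin, 4 mm thick, free edge 54 mm from the pin: lying over, the edge is 38 mm to that side of the pin and 72 mm above the table; upright, 88 mm
- bin_markers: loose light-grey open bin, 90 (x) x 100 (y) x 45 mm, FULL of coloured markers (fixed in it, up to 53 mm above its underside); origin at the centre of its underside, on the board; its slot varies
- bin_erasers: loose light-grey open bin, 90 (x) x 100 (y) x 45 mm, FULL of white and blue erasers (fixed in it, up to 50 mm above its underside); origin at the centre of its underside, on the board; its slot varies
- bin_tape: loose light-grey open bin, 90 (x) x 100 (y) x 45 mm, FULL of small rolls of tape (fixed in it, up to 49 mm above its underside); origin at the centre of its underside, on the board; its slot varies
- bin_empty: loose light-grey open bin, 90 (x) x 100 (y) x 45 mm, EMPTY; origin at the centre of its underside, on the board; its slot varies
- ink_jar: loose bystander: dark blue ink jar, 36 mm across, 45 mm tall, on the board beyond the tags; origin at its underside
- eraser: loose bystander: white eraser 24 x 55 x 14 mm on the board beyond the tags; origin at its underside
- coffee_cup: loose bystander: white paper cup with lid and brown sleeve, 86 mm across, 116 mm tall, left of the board; origin at its underside
- tape_roll: loose bystander: roll of masking tape lying flat, 100 mm across, 24 mm tall, beyond the board; origin at its underside
- pencil_tin: loose bystander: black tray of coloured pencils 190 x 90 x 22 mm, right of the board; origin at its underside
- desk_pen: loose bystander: black desk pen upright in its holder, 52 mm across, 135 mm tall, right of the board; origin at its underside
Things that resemble listed ones, but are neither listed nor needed, are in the scene too. What is shaped like the bin_empty but orange or pink is not meant.

How it is judged:
By the outcome, as a careful person would: the job done as asked, in the order asked, and still so for the second after the job is handed in, with the robot touching nothing.
It also fails if it takes over 72 s, if anything falls off the work surface, if the arm or the gripper's body presses on something with over 40 N, if the wrist force passes 120 N, or if a joint passes its speed limit or range.

## Robot

A 6-joint arm with a two-finger parallel gripper is mounted at the origin on the work surface. World frame = base frame: x ahead of the robot, y to its left, z up, the work surface at z = 0. Lengths are in m, angles in rad, forces in N, time in s.
With the tool pointing down it reaches from about 0.425 to 0.95 m from the base axis. Payload 3.5 kg.
Tool frame: the origin (TCP) lies on the centre line of the jaws, within the pads' length; the fingertips stand 17 mm ahead of it and the grasp point (between the pads) lies 2 mm behind it; z points along the fingers, y is the line along which they close (so a half turn about z gives the same grasp; the last joint's range is limited). The gripper opens to 85 mm and grips with 20 to 120 N. Pads are 22 mm wide; open, the fingers measure 114 mm over their backs; the gripper's body (76 mm by 85 mm) begins 54 mm behind the grasp point. The pads swing forward as they close: fully open they stand 13 mm farther back than shut.
Start: joints at [-1.285, 0.286, 1.577, -0, 1.279, -0.15], TCP at [0.285, -0.612, 0.248] pointing down, gripper open.
Joint ranges: [-2.77, 2.77], [-0.9, 2.22], [0.21, 2.48], [-1.53, 4.67], [0.24, 2.81], [-2.84, 2.84]. Speed limits (rad/s): [2.79, 2.79, 3.14, 3.14, 3.14, 3.14].

## Interface

Orientations are given as [roll, pitch, yaw] about the fixed x, y, z axes, in that order (R = Rz(yaw) Ry(pitch) Rx(roll)).
In Python, from bench import * gives the robot as it stands.
- The arm moves only by the shell command python3 -m creep 'ROWS'. ROWS is JSON, one flat list of numbers, 7 for each row, row after row: the shift along the world's x, y, z in m, then the turn, a rotation vector about the world's x, y, z in degrees, then the closure, from 0 (fully open) to 1 (shut). In form: [tx, ty, tz, rx, ry, rz, fingers, tx, ty, tz, rx, ry, rz, fingers, ...]. A call has 1 to 20 rows; each row shifts and turns the commanded pose from where the row before left it; what a row does not reach is not made up. A row lasts 1/8 s, in which the tool goes at most 62.5 mm and 10.7 degrees, less where a joint would pass 70% of its speed; a pose out of reach is approached as far as the arm can. A call is refused whole if a number of a shift passes 0.0625 or a number of a turn 10.7, either way. A call with a gripper value outside its range is refused whole. The fingers move at their own pace and stop on an object; the grip force is fixed at half the most. Time passes only in rows, so rows that do not move let the fingers close. It gives the time, the measured TCP pose, the force, the opening and the grip force at its end, in the units of the state.
- read_state(): the state, without advancing time (a new reading comes with each control period).
- read_camera(name): name is "scene" or "top" or "wrist"; returns the picture (420x560x3 uint8, red, green, blue); there is no depth.
- camera_info(name): a dict with "camera_matrix" (3x3 intrinsics, pixels), "world_to_cam" (4x4, takes a point from world to camera coordinates); the wrist camera has in their place "hand_eye" (4x4, takes a point from camera to tool coordinates, whose origin is the TCP and whose axes are the flange's). Camera axes: x right, y down, z forward; pixel columns grow to the right and rows downward; lengths in m; the calibration is good to about 2 mm. A picture is of the moment at which its call begins: read the wrist's pose just before it. camera_info takes no time and is no camera call.
- close_job(): hands the job in; it is judged then, once.
The state is a dict: "time": time; "joint_positions": joint angles; "qvel": joint speeds; "effort": joint torques, N m; "eef_pos": TCP position; "ee_rot": TCP orientation; "force": force on the tool from outside, world axes, zero at the start; "wrist_torque": the same for the moment, N m; "width": finger opening in m; "finger_force": force on a finger pad.
Only numpy, scipy, OpenCV 4.12 (cv2) and the standard library are available. Lean on these libraries where they do the work, as an engineer would, in place of code of your own. Each camera call takes 0.05 s, during which the arm holds its last target. There are 200 camera calls.

## Working session

There is one attempt and no reset: what is moved stays moved. The work goes in short steps, Python scripts to look and compute and a shell command to move; the robot and the scene stay as the last step left them, time stands still between calls to the robot, and variables do not carry over. Pictures are saved under pics/ and viewed, at most 10 in all, crops included, and the job is handed in when it is done.

```bash
mkdir -p pics
python3 - <<'E'
from bench import *
import cv2
for n in("top","scene"):
    cv2.imwrite(f"pics/{n}0.png",cv2.resize(read_camera(n),(784,588))[:,:,::-1])
    c=camera_info(n);print(n,c["camera_matrix"],c["world_to_cam"])
s=read_state();print(s["time"],s["eef_pos"],s["ee_rot"],s["width"],s["force"])
E
```

```text
top [[442.44374935   0.         276.69643458]
 [  0.         442.44374935 213.93165871]
 [  0.           0.           1.        ]] [[-0.00817051 -0.99995927  0.00383322  0.00316663]
 [-0.98233667  0.00730976 -0.18697925  0.54731139]
 [ 0.18694361 -0.00529323 -0.98235639  1.11942775]
 [ 0.          0.          0.          1.        ]]
scene [[467.42764743   0.         269.18883463]
 [  0.         467.42764743 207.43899524]
 [  0.           0.           1.        ]] [[ 0.78117939  0.62426978  0.00678226 -0.40545472]
 [ 0.51873513 -0.64299729 -0.5634433  -0.2160637 ]
 [-0.34737965  0.44366849 -0.8261269   1.43236518]
 [ 0.          0.          0.          1.        ]]
0.1 [ 0.28480928 -0.6113403   0.24702204] [-3.13939905e+00 -3.51121931e-04  4.35789131e-01] 0.08519113959171133 [-0.04033982  0.52566575  0.66240461]
```

View pics/top0.png

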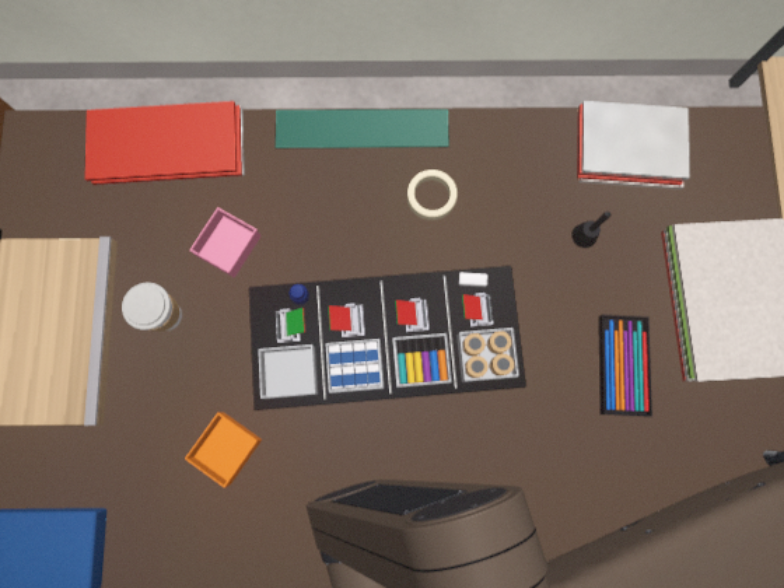

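View pics/scene0.png

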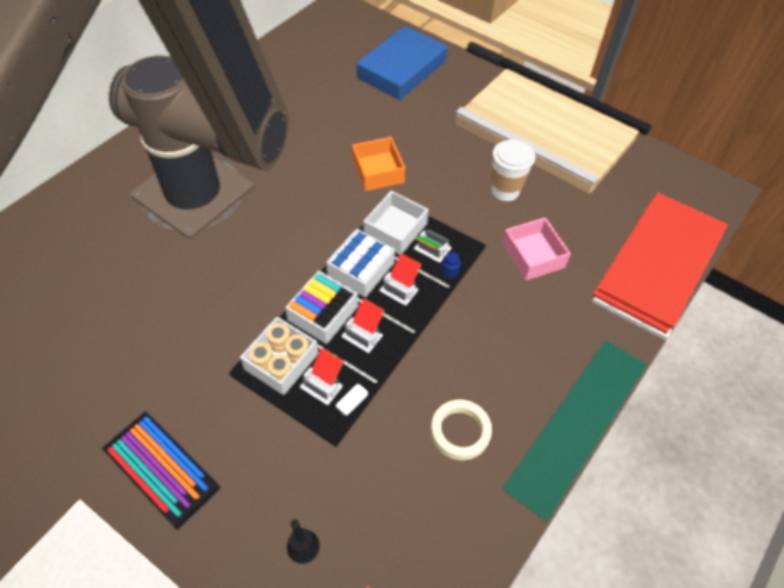

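The top view shows, left to right: an empty bin with a green tag (294,322), then erasers, markers and tape with red tags (341,318), (406,313) and (473,307). So all four tags are wrong. The scene view shows the three red tags at (404,272), (367,318) and (325,370).

```bash
cat > h.py <<'E'
from bench import *
import numpy as np,cv2
def proj(n):
    c=camera_info(n);return np.array(c["camera_matrix"]),np.array(c["world_to_cam"])
def onplane(n,uv,z):
    K,T=proj(n);R=T[:3,:3];o=-R.T@T[:3,3];d=R.T@np.linalg.inv(K)@np.array([*uv,1.]);return o+d*(z-o[2])/d[2]
def tri(a,b):
    P=[proj(n)[0]@proj(n)[1][:3] for n in("top","scene")]
    X=cv2.triangulatePoints(P[0],P[1],np.float64(a).reshape(2,1),np.float64(b).reshape(2,1)).ravel();return X[:3]/X[3]
def blobs(img,col,box):
    f=img.astype(int);r,g,b=f[...,0],f[...,1],f[...,2]
    m=((r>120)&(g<70)&(b<70)) if col=="r" else ((g>90)&(r<80)&(b<90))
    m=m.astype(np.uint8);k=np.zeros_like(m);x0,y0,x1,y1=[int(v/1.4) for v in box];k[y0:y1,x0:x1]=1
    n,l,s,c=cv2.connectedComponentsWithStats(m*k)
    return [(c[i],s[i,4],cv2.boxPoints(cv2.minAreaRect(np.argwhere(l==i)[:,::-1].astype(np.float32)))) for i in range(1,n) if s[i,4]>25]
E
python3 - <<'E'
from h import *
np.set_printoptions(precision=4,suppress=True)
t=read_camera("top");s=read_camera("scene")
bt=sorted(blobs(t,"r",(250,290,525,335)),key=lambda b:b[0][0]);bs=sorted(blobs(s,"r",(290,240,440,410)),key=lambda b:-b[0][0])
for a,b in zip(bt,bs):
    print(a[1],b[1],"tri",tri(a[0],b[0])); print("  top corners@.053",np.array([onplane("top",p,.053)[:2] for p in a[2]]).ravel())
for b in blobs(t,"g",(270,300,315,345)): print("green",b[1],onplane("top",b[0],.053),np.array([onplane("top",p,.053)[:2] for p in b[2]]).ravel())
g=cv2.cvtColor(t,cv2.COLOR_RGB2GRAY);hs=t.max(2)
m=(hs<42).astype(np.uint8);k=np.zeros_like(m);k[180:300,170:385]=1
m=cv2.morphologyEx(m*k,cv2.MORPH_OPEN,np.ones((3,3)))
c=max(cv2.findContours(m,0,2)[0],key=cv2.contourArea)
pts=np.vstack([q for q in cv2.findContours(m,0,2)[0] if cv2.contourArea(q)>80])
r=cv2.minAreaRect(pts);
W=np.array([onplane("top",p,.012)[:2] for p in cv2.boxPoints(r)]);print("board",W,W.mean(0),np.linalg.norm(W-np.roll(W,1,0),axis=1))
E
```

```text
233 280 tri [0.5135 0.0902 0.0584]
  top corners@.053 [0.5369 0.1098 0.5395 0.0731 0.4914 0.0693 0.4889 0.1057]
205 297 tri [ 0.523  -0.034   0.0591]
  top corners@.053 [ 0.5467 -0.0178  0.5465 -0.0521  0.5011 -0.0514  0.5013 -0.0173]
183 300 tri [ 0.5322 -0.1591  0.0566]
  top corners@.053 [ 0.5566 -0.1451  0.5564 -0.1769  0.5108 -0.1752  0.511  -0.1436]
green 193 [0.5068 0.1732 0.053 ] [0.5322 0.188  0.532  0.159  0.4842 0.1581 0.4844 0.1869]Traceback (most recent call last):
  File "<stdin>", line 11, in <module>
ValueError: max() iterable argument is empty
```

```bash
python3 -m creep '[0.0175,0.0352,0,0,0,5,1, 0.0175,0.0352,0,0,0,5,1, 0.0175,0.0352,0,0,0,5,1, 0.0175,0.0352,0,0,0,5,1, 0.0175,0.0352,0,0,0,5,1, 0.0175,0.0352,0,0,0,5,1, 0.0175,0.0352,0,0,0,5,1, 0.0175,0.0352,0,0,0,5,1, 0.0175,0.0352,0,0,0,5,1, 0.0175,0.0352,0,0,0,5,1, 0.0175,0.0352,0,0,0,5,1, 0.0175,0.0352,0,0,0,5,1, 0.0175,0.0352,0,0,0,5,1, 0.0175,0.0352,0,0,0,5,1, 0,0,0,0,0,0,1, 0,0,0,0,0,0,1]'
python3 - <<'E'
from h import *
s=read_state();print(s["eef_pos"],s["ee_rot"],s["width"],s["force"],s["joint_positions"])
cv2.imwrite("pics/w1.png",read_camera("wrist")[:,:,::-1])
E
```

```text
time: 2.2
eef_pos: [0.5297, -0.1193, 0.2481]
ee_rot: [-3.141, 0.0, 1.657]
force: [-0.0, 0.6, 0.5]
width: -0.0
finger_force: 0.0
[ 0.52974058 -0.11927117  0.24814296] [-3.14105098e+00  2.67081737e-04  1.65733579e+00] -1.2123456072834411e-05 [-0.01318281  0.56875706  0.47437573] [-4.08148341e-01 -4.75352042e-03  1.90153182e+00 -5.19526273e-04
  1.24516433e+00 -4.94521449e-01]
```

View pics/w1.png

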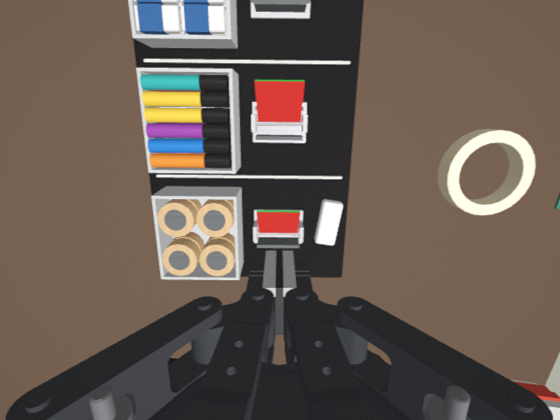

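The wrist view shows tag 4 (red) at (278,222), with its free edge at row 210. Tag 3 is at (279,102), with its edge at row 82. The eraser at (329,222) is clear of the fingers. Next I check the edges against the hinge estimates.

Run:
```python
from h import *
from scipy.spatial.transform import Rotation as Ro
c=camera_info("wrist");K=np.array(c["camera_matrix"]);H=np.array(c["hand_eye"]);s=read_state()
T=np.eye(4);T[:3,:3]=Ro.from_euler("xyz",s["ee_rot"]).as_matrix();T[:3,3]=s["eef_pos"];M=T@H
for n,uv,z in(("edge4",(279,210),.072),("stand4",(279,235),.036),("edge3",(279,82),.072)):
    d=M[:3,:3]@np.linalg.inv(K)@np.array([*uv,1.]);print(n,M[:3,3]+d*(z-M[2,3])/d[2])
```

```text
edge4 [ 0.5315094  -0.14059278  0.072     ]
stand4 [ 0.53516003 -0.18307798  0.036     ]
edge3 [ 0.52098431 -0.01895855  0.072     ]
```

```bash
python3 -m creep '[0,0.005,-0.045,0,0,0,1, 0,0.005,-0.045,0,0,0,1, 0,0,-0.045,0,0,0,1, 0,0,-0.04,0,0,0,1, 0,0,0,0,0,0,1, 0.0006,-0.008,0,0,0,0,1, 0.0006,-0.008,0,0,0,0,1, 0.0006,-0.008,0,0,0,0,1, 0.0006,-0.008,0,0,0,0,1, 0.0006,-0.008,0,0,0,0,1, 0.0006,-0.008,0,0,0,0,1, 0.0006,-0.008,0,0,0,0,1, 0.0006,-0.008,0,0,0,0,1, 0,0,0,0,0,0,1, 0,0,0,0,0,0,1]'
python3 - <<'E'
from h import *
t=read_camera("top");s=read_camera("scene")
cv2.imwrite("pics/m1.png",cv2.resize(np.hstack([t[160:300,160:400],s[150:290,160:400]]),None,fx=1.6,fy=1.6,interpolation=3)[:,:,::-1])
E
```

```text
time: 4.12
eef_pos: [0.5346, -0.173, 0.0732]
ee_rot: [-3.141, -0.0, 1.657]
force: [-0.2, 0.3, -1.4]
width: 0.0003
finger_force: 0.0
```

View pics/m1.png

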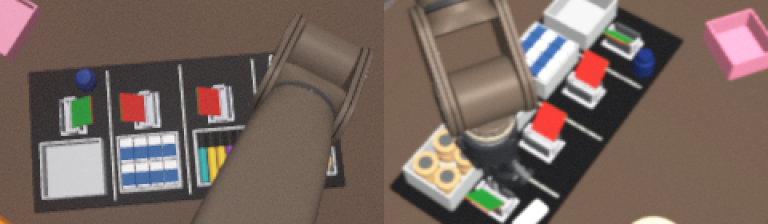

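Tag 4 now shows green (scene crop at (487,198)). Tag 3 is next, with the same motion.

```bash
python3 -m creep '[-0.0008,0.01,0,0,0,0,1, -0.0008,0.01,0,0,0,0,1, 0,0,0.045,0,0,0,1, -0.0033,0.0415,0,0,0,0,1, -0.0033,0.0415,0,0,0,0,1, -0.0033,0.0415,0,0,0,0,1, -0.0033,0.0415,0,0,0,0,1, 0,0,-0.025,0,0,0,1, 0,0,-0.02,0,0,0,1, 0,0,0,0,0,0,1, 0.0006,-0.008,0,0,0,0,1, 0.0006,-0.008,0,0,0,0,1, 0.0006,-0.008,0,0,0,0,1, 0.0006,-0.008,0,0,0,0,1, 0.0006,-0.008,0,0,0,0,1, 0.0006,-0.008,0,0,0,0,1, 0.0006,-0.008,0,0,0,0,1, 0.0006,-0.008,0,0,0,0,1, 0,0,0,0,0,0,1, 0,0,0,0,0,0,1]'
```

```text
time: 6.72
eef_pos: [0.5247, -0.051, 0.0733]
ee_rot: [-3.141, -0.0, 1.657]
force: [-0.2, 0.3, 0.0]
width: -0.0003
finger_force: 0.0
```

```bash
python3 -m creep '[-0.0008,0.01,0,0,0,0,1, -0.0008,0.01,0,0,0,0,1, 0,0,0.045,0,0,0,1, -0.0032,0.0406,0,0,0,0,1, -0.0032,0.0406,0,0,0,0,1, -0.0032,0.0406,0,0,0,0,1, -0.0032,0.0406,0,0,0,0,1, 0,0,0,0,0,0,1, 0,0,-0.025,0,0,0,1, 0,0,-0.02,0,0,0,1, 0,0,0,0,0,0,1, 0.0006,-0.008,0,0,0,0,1, 0.0006,-0.008,0,0,0,0,1, 0.0006,-0.008,0,0,0,0,1, 0.0006,-0.008,0,0,0,0,1, 0.0006,-0.008,0,0,0,0,1, 0.0006,-0.008,0,0,0,0,1, 0.0006,-0.01,0,0,0,0,1, 0,0,0,0,0,0,1, 0,0,0,0,0,0,1]'
```

```text
time: 9.22
eef_pos: [0.5145, 0.0733, 0.0733]
ee_rot: [-3.141, -0.0, 1.657]
force: [0.7, 0.1, 0.2]
width: 0.0003
finger_force: 0.0
```

```bash
python3 -m creep '[-0.0011,0.0145,0,0,0,0,1, -0.0011,0.0145,0,0,0,0,1, -0.0011,0.0145,0,0,0,0,1, -0.0011,0.0145,0,0,0,0,1, -0.0006,0.008,0,0,0,0,1, -0.0006,0.008,0,0,0,0,1, -0.0006,0.008,0,0,0,0,1, -0.0006,0.008,0,0,0,0,1, -0.0006,0.008,0,0,0,0,1, -0.0006,0.008,0,0,0,0,1, -0.0006,0.01,0,0,0,0,1, 0,0,0,0,0,0,1, 0,0,0,0,0,0,1]'
python3 -m creep '[0.0008,-0.01,0,0,0,0,1, 0.0008,-0.01,0,0,0,0,1, 0,0,0.05,0,0,0,1, 0,0,0.06,0,0,0,1, 0,0,0.06,0,0,0,1, -0.015,-0.06,0,0,0,0,1, -0.015,-0.06,0,0,0,0,1, -0.015,-0.06,0,0,0,0,1, -0.015,-0.06,0,0,0,0,1, -0.015,-0.06,0,0,0,0,1, -0.015,-0.06,0,0,0,0,1, -0.015,-0.06,0,0,0,0,1, -0.015,-0.06,0,0,0,0,1, 0,-0.05,0,0,0,0,1, 0,0,0,0,0,0,1]'
python3 - <<'E'
from h import *
t=read_camera("top");s=read_camera("scene")
cv2.imwrite("pics/m2.png",cv2.resize(np.hstack([t[140:320,120:400],s[120:300,160:440]]),None,fx=1.4,fy=1.4,interpolation=3)[:,:,::-1])
E
```

```text
time: 10.85
eef_pos: [0.5059, 0.1894, 0.0733]
ee_rot: [-3.141, 0.0, 1.658]
force: [0.5, -0.6, -0.3]
width: -0.0
finger_force: 0.0
time: 12.72
eef_pos: [0.3861, -0.3641, 0.2431]
ee_rot: [-3.141, 0.0, 1.652]
force: [-0.4, 0.7, -0.6]
width: -0.0002
finger_force: 0.0
```

View pics/m2.png

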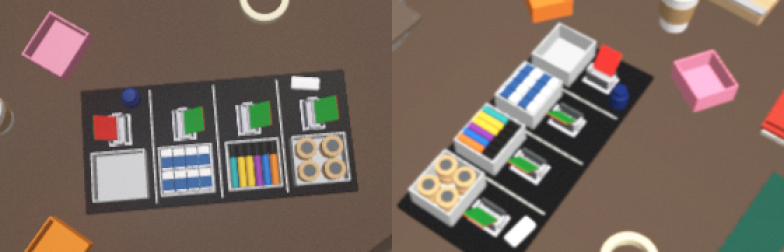

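Both views show red over at the empty bin (105,128). The other three tags show green: (193,123), (258,116) and (322,110). The bins, jar and eraser look unmoved.

```bash
python3 -c "
from bench import *
print(close_job())"
```

```text
the job is handed in; nothing more can be done
None
```

All four tags were wrong and I pushed each one over: the empty bin's tag now lies red face up and the three full bins' tags lie green face up; the bins, ink jar and eraser look unmoved in the final pictures, and the job is handed in at about 13 s (no verdict was returned).

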